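# Close the jar reader and hold its cam lever at full lift

### The job

Lower the lid of the white jar reader gently until it is fully shut, while its red-handled cam lever stays down. Then swing the cam lever up until it stands straight up, where the eccentric lifts the jar inside to its highest point, and finish while still holding the lever there: it springs back when let go. Leave the jar and bottles around the reader where they stand.

Things in the scene. Friction and masses are not known exactly. Their poses are not given: they have to be found in the camera images.
- reader: white jar reader, fixed to the bench: a box 120 (x) x 110 (y) x 120 mm high, open on top, on a dark base plate 150 x 140 x 8 mm. Origin at the centre of its underside; its x axis points from its front (display side, toward the robot) to its back, y to its left, z up. The lid hinges on the back rim, the cam lever is on the right (-y) side. A sample jar stands inside on the lift stage
- lid (a joint): angle of the black lid, rad: 0 = fully shut, grows as it opens upward, at most 1.3. The hinge is stiff (friction about 0.25 N m): the lid stays where it is left. It starts half open
- lid_hinge (a point): middle of the lid's hinge axis, which lies along the reader's y axis; 63 mm behind the reader's origin, 125 mm high
- lid_bar (a point): middle of the lid's steel handle bar, a round bar 12 mm thick, 72 mm long between centres of its two side arms, along the reader's y axis, 161 mm from the hinge axis. It stands 38 mm in front of the lid's front edge, in the plane of the lid, so there is open space for a finger on both sides of it. When shut it is 125 mm above the bench and 38 mm in front of the front wall
- cam_lever (a joint): angle of the cam lever, rad: 0 = down at rest on its stop (pointing to the reader's front and rising 0.17 rad), grows as its handle swings up and back; 1.40 = standing straight up, the highest point of the cam; past that the cam sinks again; stop at 1.75. A spring always drives it back toward 0 (0.15 N m at rest, 0.5 N m at 1.40, that is about 5 N at the handle)
- lever_shaft (a point): point on the axis of the cam shaft (along the reader's y axis), level with the middle of the handle; fixed to the reader, 55 mm high, 114 mm to the right of its origin
- lever_grip (a point): middle of the lever's red handle, a round bar 16 mm thick and 52 mm long along the reader's y axis, 100 mm from the shaft axis, free all round; the lever's arm (8 mm thick) meets its left end. It stands 59 mm clear of the reader's right wall
- lift_stage (a joint): height of the lift stage over its lowest position, m: 0 with the lever at rest, 0.0116 at the highest point of the cam. It is driven by the cam lever only
- sample_mid (a point): centre (half-way up) of the sample jar with red cap, 63 mm wide, 72 mm tall, loose on the lift stage inside the reader; 55 mm above the reader's underside at the start. It needs no handling
- amber_mid (a point): bystander: centre of the amber bottle with blue cap, 54 mm wide, 105 mm tall, to the left of the reader
- spare_mid (a point): bystander: centre of a jar with red cap, 63 mm wide, 72 mm tall, to the left of the reader
- small_mid (a point): bystander: centre of a small amber bottle with red cap, 43 mm wide, 88 mm tall, to the right of the reader beyond the lever
Not all that is in view belongs to the job. Leave any pink or yellow look-alike of the part that bears sample_mid alone.

How it is judged (in metres and radians):
On the way:
1. the lid is fully shut, the cam lever still down (value of joint lid below 0.05 rad and value of joint cam_lever below 0.2 rad), for 0.2 s.
At the end, for the whole second after the job is handed in: the lid is shut (within 0.05 rad); the cam lever is held still by the fingers (at least 1.5 N) within 0.15 rad of its highest point (1.25 to 1.55 rad), with the stage lifted more than 11 mm and the sample jar upright on it, its centre more than 63 mm above the reader's underside (value of joint lid below 0.05 rad and value of joint cam_lever between 1.25 and 1.55 rad and velocity of joint cam_lever between -0.2 and 0.2 rad/s and value of joint lift_stage above 0.011 m and contact force between the fingers and cam_lever above 1.5 N and z of sample_mid in the frame of reader above 0.063 m and angle between sample_mid's own z axis and vertical below 0.1 rad); the arm keeps its last pose, push and grip.
It fails at once if the cam lever is raised (over 0.3 rad) while the lid is not shut (over 0.08 rad) (value of joint cam_lever above 0.3 rad and value of joint lid above 0.08 rad).
It fails at once if the lid is slammed (faster than 2.5 rad/s) (velocity of joint lid below -2.5 rad/s).
It fails at once if a bystander is moved more than 20 mm (distance of any of amber_mid, spare_mid, small_mid from where it was at the start of the episode above 0.02 m).
It also fails if it takes over 48 s, if anything falls off the work surface, if the arm or the gripper's body presses on something with over 40 N, if the wrist force passes 120 N, or if a joint passes its speed limit or range.

### The arm

A 6-joint arm with a two-finger parallel gripper is mounted at the origin on a cart in front of the work surface, level with it; the furniture and walls round the work are solid. World frame = base frame: x ahead of the robot, y to its left, z up, the work surface at z = 0. Lengths are in mm, angles in rad, forces in N, time in s.
With the tool pointing down it reaches from about 425 to 1125 mm from the base axis. Payload 14.9 kg.
Tool frame: the origin (TCP) lies at the very end of the fingers, on their centre line; the grasp point (between the pads) lies 19 mm behind it; z points along the fingers, y is the line along which they close (so a half turn about z gives the same grasp; the last joint's range is limited). The gripper opens to 91 mm and grips with 3 to 60 N. Pads are 32 mm wide; open, the fingers measure 118 mm over their backs; the gripper's body (76 mm by 178 mm) begins 60 mm behind the grasp point.
Start: joints at [1.23, 0.379, 1.734, -0, 1.028, -0.033], TCP at [212.081, 667.113, 213.932] pointing down, gripper open.
Joint ranges: [-2.77, 2.77], [-0.74, 2.19], [0, 2.66], [-1.06, 4.2], [0.31, 2.87], [-3.08, 3.08]. Speed limits (rad/s): [1.89, 1.89, 2.39, 3.14, 3.14, 3.14].

### API

Orientations are given as a unit quaternion [w, x, y, z].
In Python, from workcell import * gives the robot as it stands. The module is installed in compiled form; this text tells all that it offers.
- The arm moves only by the tool step_arm, never from a script. Its argument "rows" is a list of rows, each an object with "delta_rot": the turn, a rotation vector about the tool's x, y, z in units of 0.08 rad (1.0 is 0.08 rad), a list of three; "travel": the shift along the tool's x, y, z in units of 0.03 m (1.0 is 0.03 m), a list of three; "claw": the opening, from 0 (shut) to 1 (fully open). In form: [{"delta_rot": [wx, wy, wz], "travel": [tx, ty, tz], "claw": claw}, ...]. A call has 1 to 5 rows; each row shifts and turns the commanded pose from where the row before left it, along the tool's axes as they then stand; what a row does not reach is not made up. A row lasts 1/10 s, in which the tool goes at most 50 mm and 8.59 degrees, less where a joint would pass 70% of its speed; a pose out of reach is approached as far as the arm can. A call with a number of a shift or a turn outside -1 to 1 is refused whole. A call with a gripper value outside its range is refused whole. The fingers move at their own pace and stop on an object; "grip_force" is the grip in N (left out, the last holds). Time passes only in rows, so rows that do not move let the fingers close. It gives the time, the measured TCP pose, the force, the opening and the grip force at its end, in the units of the state.
- sense(): the state, without advancing time (a new reading comes with each control period).
- capture(name): name is "scene" or "side" or "wrist"; returns the picture (480x640x3 uint8, red, green, blue); there is no depth.
- get_calibration(name): a dict with "fx", "fy", "cx", "cy" (pixels), "view" (4x4, takes a point from world to camera coordinates). Camera axes: x right, y down, z forward; pixel columns grow to the right and rows downward; lengths in mm; the calibration is good to about 2 mm. A picture is of the moment at which its call begins: read the wrist's pose just before it. get_calibration takes no time and is no camera call; for the wrist camera it gives the pose at the moment of the call.
- sign_off(): hands the job in; it is judged then, once.
Trained networks look in the newest picture that a camera, given by its name, has taken for a name from the list of things; names that differ only in an ending like _2 or _b are one class to them, and where a whole thing is asked for, a point or a joint stands for the part that bears it (a point fixed in the world has none). Each returns a list of dicts, best first, with "p" (0 to 1); they miss things now and then, are a little off and sometimes report something else, mostly with a low value. They report only what shows in the picture. A call takes as long as a camera call. They do not tell look-alikes from the thing itself.
- trace(camera, thing): "mask" (480x640 bool, what is visible of it) and "centre" ([column, row] in pixels, amid what is visible of it).
- spot_point(camera, thing): "centre" ([column, row] in pixels: a listed point, or the origin of a listed thing).
The state is a dict: "t": time; "q": joint angles; "joint_velocities": joint speeds; "effort": joint torques, N m; "eef_pos": TCP position; "tcp_rot": TCP orientation; "force": force on the tool from outside, world axes, zero at the start; "ft_torque": the same for the moment, N m; "width": finger opening in mm; "gripper_force": force on a finger pad.
Only numpy, scipy, OpenCV 4.12 (cv2) and the standard library are available. Lean on these libraries where they do the work, as an engineer would, in place of code of your own. Each camera call takes 0.05 s, during which the arm holds its last target. There are 200 camera calls.

## Working session

There is one attempt and no reset: what is moved stays moved. The work goes in short steps, Python scripts to look and compute and a tool call to move; the robot and the scene stay as the last step left them, time stands still between calls to the robot, and variables do not carry over. Pictures are saved under pics/ and viewed, at most 10 in all, crops included, and the job is handed in when it is done.

Besides the shell and the picture viewer there is one more tool, called after "Call:" as a command line: name --argument value ..., lists and objects as JSON in quotes. step_arm: Moves the arm, as the interface text tells. Shifts and turns lie within -1 to 1; 1 stands for 0.03 m of shift or 0.08 rad of turn. Its arguments: {"type":"object","properties":{"rows":{"type":"array"},"grip_force":{"type":"number"}},"required":["rows"]}

```bash
mkdir -p pics
cat > h.py <<'E'
from workcell import *
import numpy as np, cv2
from scipy.spatial.transform import Rotation as R
def ray(cam,px):
    c=get_calibration(cam);V=np.array(c["view"]);d=np.array([(px[0]-c["cx"])/c["fx"],(px[1]-c["cy"])/c["fy"],1])
    o=-V[:3,:3].T@V[:3,3];d=V[:3,:3].T@d;return o,d/np.linalg.norm(d)
def proj(cam,P):
    c=get_calibration(cam);V=np.array(c["view"]);p=V[:3,:3]@np.array(P)+V[:3,3];return [c["fx"]*p[0]/p[2]+c["cx"],c["fy"]*p[1]/p[2]+c["cy"]]
def tri(obs):
    A=np.zeros((3,3));b=np.zeros(3);rs=[ray(*o) for o in obs]
    for o,d in rs:
        M=np.eye(3)-np.outer(d,d);A+=M;b+=M@o
    X=np.linalg.solve(A,b);return X,[round(float(np.linalg.norm((np.eye(3)-np.outer(d,d))@(X-o))),1) for o,d in rs]
def rot(s): w,x,y,z=s["tcp_rot"];return R.from_quat([x,y,z,w])
E
python3 - <<'E'
from h import *
ims={c:capture(c) for c in("scene","side")}
for c in ims: cv2.imwrite(f"pics/{c}0.png",ims[c][:,:,::-1])
for t in["reader","lid_hinge","lid_bar","lever_shaft","lever_grip","sample_mid","amber_mid","spare_mid","small_mid"]:
    o=[]
    for c in ims:
        r=spot_point(c,t); print(t,c,[(np.round(x["centre"]).tolist(),round(x["p"],2)) for x in r[:3]])
        if r:o.append((c,r[0]["centre"]))
    if len(o)==2:
        X,e=tri(o);print("   ",X.round(1),e)
s=sense();print(s["t"],s["eef_pos"],s["tcp_rot"],s["force"],rot(s).as_matrix().round(3).tolist())
E
```

```text
reader scene [([363.0, 269.0], 0.67)]
reader side [([296.0, 292.0], 0.75)]
    [588.6 -91.4  -1. ] [4.4, 4.4]
lid_hinge scene [([399.0, 206.0], 0.89)]
lid_hinge side []
lid_bar scene [([351.0, 197.0], 0.58)]
lid_bar side [([298.0, 174.0], 0.67)]
    [530.9 -81.2 227.6] [1.2, 1.2]
lever_shaft scene [([421.0, 295.0], 0.85)]
lever_shaft side []
lever_grip scene [([382.0, 322.0], 0.79)]
lever_grip side [([251.0, 226.0], 0.77)]
    [ 467.3 -179.8   68.3] [1.9, 1.9]
sample_mid scene [([255.0, 278.0], 0.75), ([373.0, 252.0], 0.74), ([488.0, 275.0], 0.65)]
sample_mid side [([364.0, 223.0], 0.83), ([189.0, 313.0], 0.69)]
    [443.1  50.7  39.7] [4.9, 4.9]
amber_mid scene [([348.0, 184.0], 0.67)]
amber_mid side [([296.0, 288.0], 0.63), ([369.0, 319.0], 0.61)]
    [668.2 -51.8 106.3] [47.5, 47.5]
spare_mid scene [([290.0, 220.0], 0.59)]
spare_mid side [([378.0, 267.0], 0.64)]
    [581.5  66.3  44.9] [3.5, 3.5]
small_mid scene [([491.0, 321.0], 0.91)]
small_mid side [([177.0, 278.0], 0.68)]
    [ 578.3 -318.6   42.1] [2.6, 2.6]
1.0 [212.09078784 667.10752494 213.91969868] [-1.67940403e-06  1.53299534e-01  9.88179767e-01 -1.36780340e-05] [0.35578037 1.10224364 0.75267629] [[-0.953, 0.303, -0.0], [0.303, 0.953, -0.0], [-0.0, -0.0, -1.0]]
```

View pics/scene0.png

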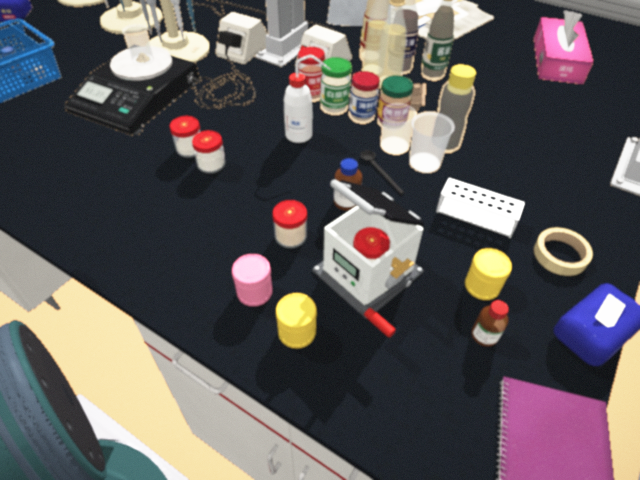

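View pics/side0.png

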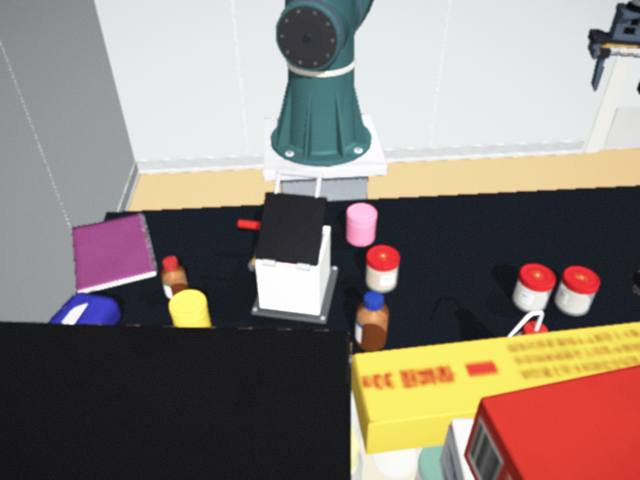

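Run:
```python
from h import *
# fit reader x,y,yaw + lid angle from points
from scipy.optimize import least_squares
capture("scene");capture("side")
O={}
for c in("scene","side"):
    for t in["reader","lid_hinge","lid_bar","lever_shaft","lever_grip"]:
        r=spot_point(c,t)
        if r:O[c,t]=r[0]["centre"]
def model(p):
    x,y,a,l=p;l_=l;M=R.from_euler("z",a).as_matrix();t=np.array([x,y,0])
    L=dict(reader=[0,0,0],lid_hinge=[63,0,125],lid_bar=[63-161*np.cos(l),0,125+161*np.sin(l)],lever_shaft=[0,-114,55],lever_grip=[-100*np.cos(.17),-114,55+100*np.sin(.17)])
    return {k:M@np.array(v)+t for k,v in L.items()}
def f(p,S=None):
    m=model(p)
    return np.concatenate([np.array(proj(c,m[t]))-O[c,t] for c,t in O])
s=least_squares(f,[588,-91,0,.7],loss="soft_l1",x_scale=[10,10,.1,.1])
print(s.x,{k:v.round(1).tolist() for k,v in model(s.x).items()})
for k,r in zip(O,f(s.x).reshape(-1,2).round(1)):print(k,r)
print(ray("scene",[0,0])[0],ray("side",[0,0])[0])
```

```text
[ 5.86112933e+02 -9.49526888e+01 -2.47592376e-01  6.67300433e-01] {'reader': [586.1, -95.0, 0.0], 'lid_hinge': [647.2, -110.4, 125.0], 'lid_bar': [524.6, -79.4, 224.6], 'lever_shaft': [558.2, -205.5, 55.0], 'lever_grip': [462.6, -181.3, 71.9]}
('scene', 'reader') [ 1.7 -0.5]
('scene', 'lid_hinge') [-0.6 -0.7]
('scene', 'lid_bar') [-0.1  0.1]
('scene', 'lever_shaft') [ 0.4 -1.4]
('scene', 'lever_grip') [-0.3 -0.1]
('side', 'reader') [ 0.  -0.1]
('side', 'lid_hinge') [-3.6 -0.7]
('side', 'lid_bar') [ 2.4 -1.9]
('side', 'lever_grip') [-1.1 -3.1]
[  81.75828022 -309.8152147   720.54788648] [1341.2276147  -105.0663099   741.48882424]
```

The scene picture shows the reader at (370,255), the half-open lid with its steel bar near (350,197), and the red lever at (380,321). In the side picture, the lid's black plate is at (292,228). The fitted model agrees with both pictures to about 3 px.

```bash
cat >> h.py <<'E'
YAW=-0.2476
C,S=np.cos(YAW),np.sin(YAW); ORI=np.array([586.1,-95,0])
def W(p): return ORI+np.array([[C,-S,0],[S,C,0],[0,0,1]])@np.array(p,float)
RT=R.from_matrix(np.array([[S,C,0],[-C,S,0],[0,0,-1]]).T.reshape(3,3).T) # placeholder
y=np.array([C,S,0]);z=np.array([0,0,-1.]);RT=R.from_matrix(np.column_stack([np.cross(y,z),y,z]))
def plan(target,n,Rt=RT):
    s=sense();p=np.array(s["eef_pos"]);r=rot(s);rv=(r.inv()*Rt).as_rotvec()/n
    st=(np.array(target)-p)/n
    for i in range(n):
        print((rv/.08).round(2).tolist(),(r.inv().apply(st)/30).round(2).tolist());r=r*R.from_rotvec(rv)
E
python3 - <<'E'
from h import *
plan([525,-79,295],28)
E
```

```text
Traceback (most recent call last):
  File "h.py", line 18, in <module>
    RT=R.from_matrix(np.array([[S,C,0],[-C,S,0],[0,0,-1]]).T.reshape(3,3).T) # placeholder
  File "scipy/spatial/transform/_rotation.pyx", line 1143, in scipy.spatial.transform._rotation.Rotation.from_matrix
ValueError: Non-positive determinant (left-handed or null coordinate frame) in rotation matrix 0: [[-0.24507786  0.9695034   0.        ]
 [-0.9695034  -0.24507786  0.        ]
 [ 0.          0.         -1.        ]].
```

```bash
sed -i '/placeholder/d' h.py
python3 - <<'E'
from h import *
plan([525,-79,295],28)
E
```

```text
[0.0, 0.0, 0.67] [-0.62, -0.73, -0.1]
[0.0, 0.0, 0.67] [-0.66, -0.7, -0.1]
[0.0, 0.0, 0.67] [-0.7, -0.66, -0.1]
[0.0, 0.0, 0.67] [-0.73, -0.62, -0.1]
[0.0, 0.0, 0.67] [-0.77, -0.58, -0.1]
[0.0, 0.0, 0.67] [-0.8, -0.54, -0.1]
[0.0, 0.0, 0.67] [-0.83, -0.5, -0.1]
[0.0, 0.0, 0.67] [-0.85, -0.45, -0.1]
[0.0, 0.0, 0.67] [-0.87, -0.41, -0.1]
[0.0, 0.0, 0.67] [-0.89, -0.36, -0.1]
[0.0, 0.0, 0.67] [-0.91, -0.31, -0.1]
[0.0, 0.0, 0.67] [-0.93, -0.26, -0.1]
[0.0, 0.0, 0.67] [-0.94, -0.21, -0.1]
[0.0, 0.0, 0.67] [-0.95, -0.16, -0.1]
[0.0, 0.0, 0.67] [-0.96, -0.11, -0.1]
[0.0, 0.0, 0.67] [-0.96, -0.05, -0.1]
[0.0, 0.0, 0.67] [-0.96, -0.0, -0.1]
[0.0, 0.0, 0.67] [-0.96, 0.05, -0.1]
[0.0, 0.0, 0.67] [-0.96, 0.1, -0.1]
[0.0, 0.0, 0.67] [-0.95, 0.15, -0.1]
[0.0, 0.0, 0.67] [-0.94, 0.2, -0.1]
[0.0, 0.0, 0.67] [-0.93, 0.25, -0.1]
[0.0, 0.0, 0.67] [-0.91, 0.3, -0.1]
[0.0, 0.0, 0.67] [-0.9, 0.35, -0.1]
[0.0, 0.0, 0.67] [-0.88, 0.4, -0.1]
[0.0, 0.0, 0.67] [-0.85, 0.45, -0.1]
[0.0, 0.0, 0.67] [-0.83, 0.49, -0.1]
[0.0, 0.0, 0.67] [-0.8, 0.54, -0.1]
```

Call:
step_arm --rows '[{"delta_rot": [0, 0, 0.67], "travel": [-0.62, -0.73, -0.3], "claw": 0}, {"delta_rot": [0, 0, 0.67], "travel": [-0.66, -0.7, -0.3], "claw": 0}, {"delta_rot": [0, 0, 0.67], "travel": [-0.7, -0.66, -0.3], "claw": 0}, {"delta_rot": [0, 0, 0.67], "travel": [-0.73, -0.62, -0.3], "claw": 0}, {"delta_rot": [0, 0, 0.67], "travel": [-0.77, -0.58, -0.3], "claw": 0}]'

```text
t: 2.1
eef_pos: [268.3, 533.2, 259.3]
tcp_rot: [0.0, 0.285, 0.959, 0.0]
force: [0.3, 1.0, 0.4]
width: 54.0
gripper_force: 0.0
```

Call:
step_arm --rows '[{"delta_rot": [0, 0, 0.67], "travel": [-0.8, -0.54, -0.3], "claw": 0}, {"delta_rot": [0, 0, 0.67], "travel": [-0.83, -0.5, -0.3], "claw": 0}, {"delta_rot": [0, 0, 0.67], "travel": [-0.85, -0.45, -0.3], "claw": 0}, {"delta_rot": [0, 0, 0.67], "travel": [-0.87, -0.41, -0.3], "claw": 0}, {"delta_rot": [0, 0, 0.67], "travel": [-0.89, -0.36, -0.1], "claw": 0}]'

```text
t: 2.6
eef_pos: [324.5, 400.3, 299.0]
tcp_rot: [0.0, 0.41, 0.912, 0.001]
force: [0.6, -0.9, -0.1]
width: 14.3
gripper_force: 0.0
```

Call:
step_arm --rows '[{"delta_rot": [0, 0, 0.67], "travel": [-0.91, -0.31, 0], "claw": 0}, {"delta_rot": [0, 0, 0.67], "travel": [-0.93, -0.26, 0], "claw": 0}, {"delta_rot": [0, 0, 0.67], "travel": [-0.94, -0.21, 0], "claw": 0}, {"delta_rot": [0, 0, 0.67], "travel": [-0.95, -0.16, 0], "claw": 0}, {"delta_rot": [0, 0, 0.67], "travel": [-0.96, -0.11, 0], "claw": 0}]'

```text
t: 3.1
eef_pos: [380.6, 266.8, 298.1]
tcp_rot: [0.0, 0.529, 0.849, 0.0]
force: [1.2, 0.3, -0.7]
width: 0.5
gripper_force: 0.0
```

Call:
step_arm --rows '[{"delta_rot": [0, 0, 0.67], "travel": [-0.96, -0.05, 0], "claw": 0}, {"delta_rot": [0, 0, 0.67], "travel": [-0.96, 0, 0], "claw": 0}, {"delta_rot": [0, 0, 0.67], "travel": [-0.96, 0.05, 0], "claw": 0}, {"delta_rot": [0, 0, 0.67], "travel": [-0.96, 0.1, 0], "claw": 0}, {"delta_rot": [0, 0, 0.67], "travel": [-0.95, 0.15, 0], "claw": 0}]'

```text
t: 3.6
eef_pos: [437.3, 134.0, 298.2]
tcp_rot: [0.0, 0.637, 0.771, 0.0]
force: [0.4, -0.3, -0.7]
width: 0.8
gripper_force: 0.0
```

Run:
```python
from h import *
s=sense();print(s["t"],s["eef_pos"],s["q"],s["width"])
cv2.imwrite("pics/w1.png",capture("wrist")[:,:,::-1])
for t in["reader","lid_bar","lever_grip","lever_shaft","lid_hinge"]:
    r=spot_point("wrist",t);print(t,[(np.round(x["centre"]).tolist(),round(x["p"],2)) for x in r[:2]])
m=dict(reader=W([0,0,0]),lid_bar=W([-63.5,0,224.6]),lever_grip=W([-98.5,-114,71.9]),lever_shaft=W([0,-114,55]),lid_hinge=W([63,0,125]))
for k in m:print(k,np.round(proj("wrist",m[k])))
plan([525,-79,280],8)
```

```text
3.6 [437.31515415 134.02234198 298.15117218] [ 2.46429633e-01 -1.28417636e-01  2.14446027e+00 -2.68416204e-05
  1.12501683e+00  5.76681206e-02] 0.7822646585507694
reader []
lid_bar []
lever_grip [([543.0, 346.0], 0.3)]
lever_shaft []
lid_hinge []
reader [397. 394.]
lid_bar [378. 540.]
lever_grip [291. 476.]
lever_shaft [363. 493.]
lid_hinge [473. 489.]
[-0.0, -0.0, 0.69] [-0.95, 0.19, 0.07]
[-0.0, -0.0, 0.69] [-0.94, 0.24, 0.07]
[-0.0, -0.0, 0.69] [-0.92, 0.29, 0.07]
[-0.0, -0.0, 0.69] [-0.9, 0.34, 0.07]
[-0.0, -0.0, 0.69] [-0.88, 0.39, 0.07]
[-0.0, -0.0, 0.69] [-0.86, 0.44, 0.07]
[-0.0, -0.0, 0.69] [-0.84, 0.49, 0.07]
[-0.0, -0.0, 0.69] [-0.81, 0.53, 0.07]
```

Call:
step_arm --rows '[{"delta_rot": [0, 0, 0.69], "travel": [-0.95, 0.19, 0], "claw": 0}, {"delta_rot": [0, 0, 0.69], "travel": [-0.94, 0.24, 0], "claw": 0}, {"delta_rot": [0, 0, 0.69], "travel": [-0.92, 0.29, 0], "claw": 0}, {"delta_rot": [0, 0, 0.69], "travel": [-0.9, 0.34, 0], "claw": 0}, {"delta_rot": [0, 0, 0.69], "travel": [-0.88, 0.39, 0], "claw": 0}]'

```text
t: 4.4
eef_pos: [491.9, 0.9, 298.0]
tcp_rot: [0.0, 0.737, 0.676, 0.0]
force: [0.0, -0.7, -0.1]
width: 0.6
gripper_force: 0.0
```

Call:
step_arm --rows '[{"delta_rot": [0, 0, 0.69], "travel": [-0.86, 0.44, 0], "claw": 0}, {"delta_rot": [0, 0, 0.69], "travel": [-0.84, 0.49, 0], "claw": 0}, {"delta_rot": [0, 0, 0.69], "travel": [-0.81, 0.53, 0], "claw": 0}, {"delta_rot": [0, 0, 0], "travel": [0, 0, 0], "claw": 0}]'

```text
t: 4.8
eef_pos: [525.5, -81.0, 297.9]
tcp_rot: [0.0, 0.791, 0.612, -0.0]
force: [0.4, 0.7, 0.8]
width: 0.5
gripper_force: 0.0
```

Run:
```python
from h import *
s=sense();print(s["t"],s["eef_pos"],s["q"],s["width"],s["force"])
im=capture("wrist")
for t in["reader","lid_bar","lever_grip","lever_shaft","lid_hinge"]:
    r=spot_point("wrist",t);print(t,[(np.round(x["centre"]).tolist(),round(x["p"],2)) for x in r[:2]])
m=dict(reader=W([0,0,0]),lid_bar=W([-63.5,0,224.6]),lever_grip=W([-98.5,-114,71.9]),lever_shaft=W([0,-114,55]),lid_hinge=W([63,0,125]))
for k in m:
    p=np.round(proj("wrist",m[k]));print(k,p);cv2.circle(im,(int(p[0]),int(p[1])),4,(0,255,0),1)
cv2.imwrite("pics/w2.png",im[:,:,::-1])
print(rot(s).as_matrix().round(3))
```

```text
4.8 [525.50917952 -80.99116583 297.92608235] [-1.96612778e-01  1.20340376e-02  2.01298568e+00 -3.03774521e-04
  1.11628626e+00  5.61592477e-02] 0.4762199877527152 [0.44328719 0.68307093 0.8425765 ]
reader []
lid_bar [([329.0, 249.0], 0.92)]
lever_grip []
lever_shaft []
lid_hinge [([465.0, 225.0], 0.83)]
reader [375. 204.]
lid_bar [320. 256.]
lever_grip [288. 319.]
lever_shaft [378. 313.]
lid_hinge [465. 224.]
[[ 0.25   0.968  0.   ]
 [ 0.968 -0.25  -0.   ]
 [-0.     0.    -1.   ]]
```

View pics/w2.png

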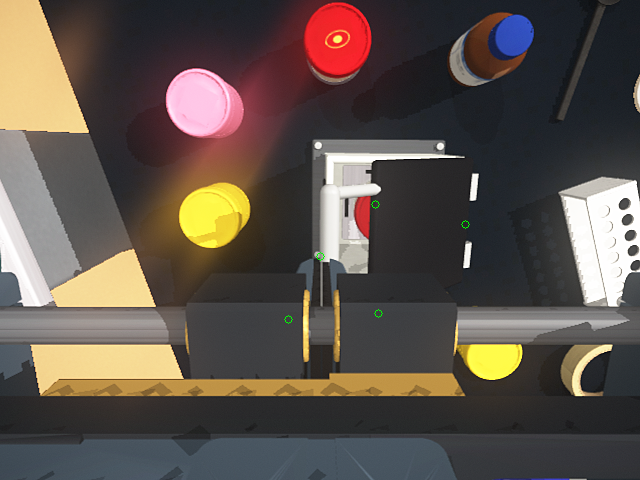

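The wrist view shows the bar at about (330,225), which is 9 px (about 4 mm) behind my model, so I'll correct for that and start the push.

Call:
step_arm --rows '[{"delta_rot": [0, 0, 0], "travel": [0, 0.14, 0.8], "claw": 0}, {"delta_rot": [0, 0, 0], "travel": [0, 0, 0.8], "claw": 0}, {"delta_rot": [0, 0, 0], "travel": [0, 0, 0.2], "claw": 0}, {"delta_rot": [0, 0, 0], "travel": [0, 0, 0], "claw": 0}]'

```text
t: 5.5
eef_pos: [528.1, -80.2, 243.5]
tcp_rot: [-0.001, 0.79, 0.614, -0.001]
force: [-0.3, -0.3, -0.1]
width: 0.6
gripper_force: 0.0
```

Call:
step_arm --rows '[{"delta_rot": [0, 0, 0], "travel": [0, -0.15, 0.25], "claw": 0}, {"delta_rot": [0, 0, 0], "travel": [0, -0.2, 0.25], "claw": 0}, {"delta_rot": [0, 0, 0], "travel": [0, -0.15, 0.25], "claw": 0}, {"delta_rot": [0, 0, 0], "travel": [0, -0.15, 0.25], "claw": 0}, {"delta_rot": [0, 0, 0], "travel": [0, 0, 0], "claw": 0}]'

```text
t: 6.0
eef_pos: [508.2, -75.6, 212.9]
tcp_rot: [-0.001, 0.79, 0.613, -0.001]
force: [-0.7, 0.4, -0.4]
width: 0.4
gripper_force: 0.0
```

Run:
```python
from h import *
s=sense();print(s["t"],s["eef_pos"],s["force"])
print("tcp in reader",[round(float(v),1) for v in np.array([[C,S,0],[-S,C,0],[0,0,1]])@(np.array(s["eef_pos"])-ORI)])
im=capture("wrist");o=[]
cv2.imwrite("pics/w3.png",im[:,:,::-1])
for c in("scene","side","wrist"):
    if c!="wrist":capture(c)
    r=spot_point(c,"lid_bar");print(c,[(np.round(x["centre"]).tolist(),round(x["p"],2)) for x in r[:2]])
    if r:o.append((c,r[0]["centre"]))
X,e=tri(o);print(X,e)
```

```text
6.0 [508.24683883 -75.56311585 212.93054699] [-0.69392661  0.41119795 -0.39506154]
tcp in reader [-80.2, -0.2, 212.9]
scene [([340.0, 217.0], 0.74)]
side [([299.0, 179.0], 0.79)]
wrist [([334.0, 284.0], 0.89), ([538.0, 252.0], 0.28)]
[513.08649542 -77.0642094  202.26869167] [3.6, 4.2, 4.7]
```

View pics/w3.png

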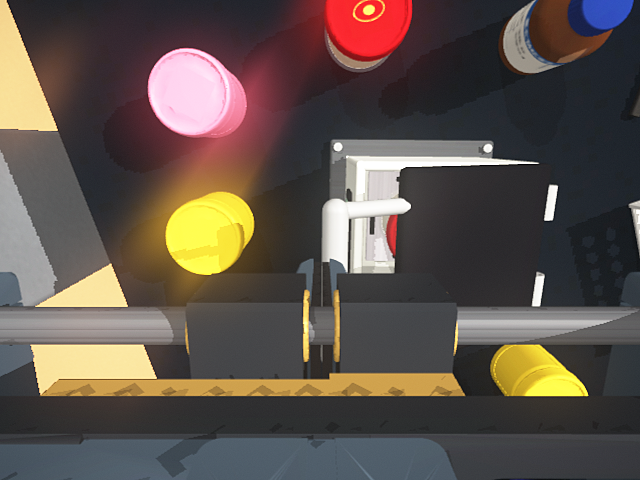

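The bar (column 335) now sits lower, under the fingertips, so the lid is following. I'll continue along the arc.

Call:
step_arm --rows '[{"delta_rot": [0, 0, 0], "travel": [0, -0.03, 0.3], "claw": 0}, {"delta_rot": [0, 0, 0], "travel": [0, -0.1, 0.3], "claw": 0}, {"delta_rot": [0, 0, 0], "travel": [0, -0.1, 0.3], "claw": 0}, {"delta_rot": [0, 0, 0], "travel": [0, -0.08, 0.3], "claw": 0}, {"delta_rot": [0, 0, 0], "travel": [0, -0.08, 0.3], "claw": 0}]'

```text
t: 6.8
eef_pos: [497.9, -72.9, 167.9]
tcp_rot: [-0.0, 0.79, 0.613, -0.0]
force: [-0.4, 0.7, 0.7]
width: 0.5
gripper_force: 0.5
```

Call:
step_arm --rows '[{"delta_rot": [0, 0, 0], "travel": [0, -0.05, 0.3], "claw": 0}, {"delta_rot": [0, 0, 0], "travel": [0, -0.03, 0.3], "claw": 0}, {"delta_rot": [0, 0, 0], "travel": [0, -0.03, 0.3], "claw": 0}, {"delta_rot": [0, 0, 0], "travel": [0, 0, 0.25], "claw": 0}, {"delta_rot": [0, 0, 0], "travel": [0, 0, 0], "claw": 0}]'

```text
t: 7.3
eef_pos: [494.7, -72.1, 133.4]
tcp_rot: [-0.0, 0.79, 0.613, -0.0]
force: [0.8, 0.3, 0.1]
width: 0.3
gripper_force: 0.0
```

Call:
step_arm --rows '[{"delta_rot": [0, 0, 0], "travel": [0, 0, 0.1], "claw": 0}, {"delta_rot": [0, 0, 0], "travel": [0, 0, 0.1], "claw": 0}]'

```text
t: 7.5
eef_pos: [495.8, -72.3, 129.8]
tcp_rot: [0.0, 0.79, 0.613, 0.0]
force: [-23.2, 4.2, 66.5]
width: 0.1
gripper_force: 33.7
```

Call:
step_arm --rows '[{"delta_rot": [0, 0, 0], "travel": [0, 0, -0.3], "claw": 0}, {"delta_rot": [0, 0, 0], "travel": [0, 0, -0.8], "claw": 0}, {"delta_rot": [0, 0, 0], "travel": [0, 0, -0.8], "claw": 0.4}, {"delta_rot": [0, 0, 0], "travel": [-1, 0, -0.2], "claw": 0.8}, {"delta_rot": [0, 0, 0], "travel": [-1, 0, 0], "claw": 0.8}]'

```text
t: 8.0
eef_pos: [481.2, -131.0, 193.2]
tcp_rot: [0.001, 0.789, 0.614, 0.001]
force: [0.6, -0.4, -0.4]
width: 21.8
gripper_force: 0.0
```

Run:
```python
from h import *
s=sense();print(s["t"],s["eef_pos"],s["force"],s["width"])
print("tcp in reader",[round(float(v),1) for v in np.array([[C,S,0],[-S,C,0],[0,0,1]])@(np.array(s["eef_pos"])-ORI)])
im=capture("wrist")
for c in("scene","side","wrist"):
    if c!="wrist":i=capture(c);cv2.imwrite(f"pics/{c}2.png",i[:,:,::-1])
    for t,P in(("lid_bar",W([-98,0,125])),("lever_grip",W([-98.5,-114,71.9]))):
        r=spot_point(c,t);print(c,t,[(np.round(x["centre"]).tolist(),round(x["p"],2)) for x in r[:2]],np.round(proj(c,P)))
```

```text
8.0 [ 481.17561792 -130.98994991  193.16442596] [ 0.6058153  -0.35180468 -0.37096672] 21.803008015423
tcp in reader [-92.9, -60.6, 193.2]
scene lid_bar [([329.0, 259.0], 0.8)] [329. 257.]
scene lever_grip [] [381. 323.]
side lid_bar [([303.0, 214.0], 0.89)] [304. 208.]
side lever_grip [([251.0, 226.0], 0.82)] [249. 224.]
wrist lid_bar [([314.0, 153.0], 0.84)] [312. 159.]
wrist lever_grip [([313.0, 302.0], 0.82)] [314. 306.]
```

View pics/scene2.png

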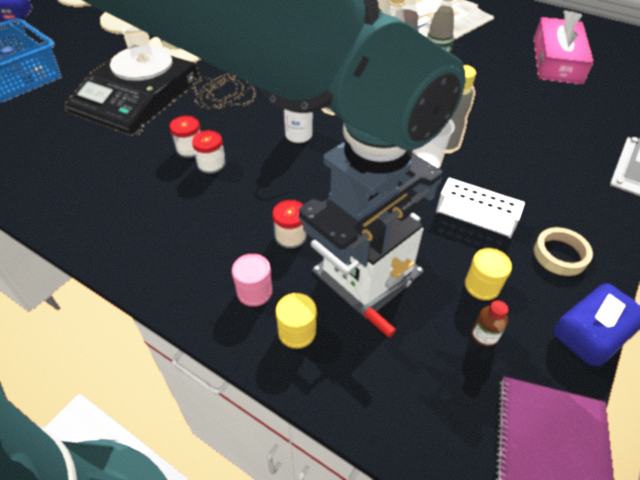

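The lid bar is at (330,258), matching the shut position, and the lever is still down at (381,321). Next I'll grasp the lever.

Call:
step_arm --rows '[{"delta_rot": [0, 0, 0], "travel": [-0.95, -0.1, 0.2], "claw": 0.8}, {"delta_rot": [0, 0, 0], "travel": [-0.9, -0.1, 0.5], "claw": 0.8}, {"delta_rot": [0, 0, 0], "travel": [0, 0, 0.9], "claw": 0.8}, {"delta_rot": [0, 0, 0], "travel": [0, 0, 0.6], "claw": 0.8}, {"delta_rot": [0, 0, 0], "travel": [0, 0, 0], "claw": 0.8}]' --grip_force 15

```text
t: 8.95
eef_pos: [459.4, -181.8, 123.4]
tcp_rot: [-0.002, 0.79, 0.613, -0.001]
force: [-0.4, -0.3, 0.4]
width: 72.7
gripper_force: 0.0
```

Run:
```python
from h import *
s=sense();print(s["t"],s["eef_pos"],s["force"],s["width"])
print("tcp in reader",[round(float(v),1) for v in np.array([[C,S,0],[-S,C,0],[0,0,1]])@(np.array(s["eef_pos"])-ORI)])
im=capture("wrist");cv2.imwrite("pics/w4.png",im[:,:,::-1])
for t,P in(("lid_bar",W([-98,0,125])),("lever_grip",W([-98.5,-114,71.9]))):
    r=spot_point("wrist",t);print(t,[(np.round(x["centre"]).tolist(),round(x["p"],2)) for x in r[:2]],np.round(proj("wrist",P)))
```

```text
8.95 [ 459.39702598 -181.77254343  123.40107127] [-0.42142424 -0.29876649  0.39845697] 72.70123697957568
tcp in reader [-101.6, -115.2, 123.4]
lid_bar [([333.0, 9.0], 0.61)] [323.  17.]
lever_grip [([328.0, 260.0], 0.61)] [321. 261.]
```

View pics/w4.png

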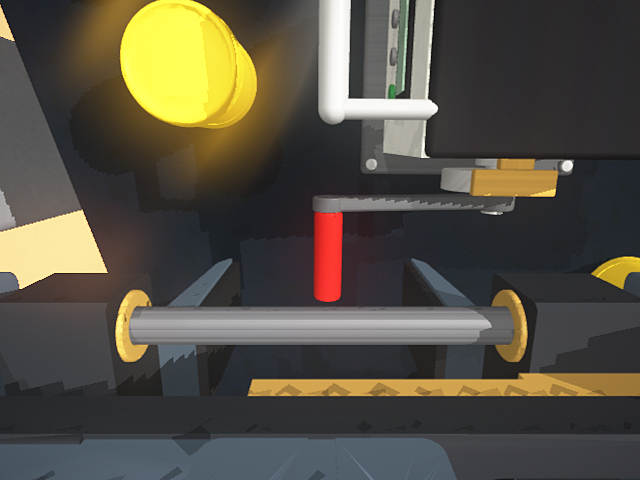

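The red handle, from (328,212) to (328,300), lies between the open fingers and about 3 mm off centre. I'll correct that, descend and close.

Call:
step_arm --rows '[{"delta_rot": [0, 0, 0], "travel": [0, 0.1, 0.8], "claw": 0.8}, {"delta_rot": [0, 0, 0], "travel": [0, 0, 0.8], "claw": 0.8}, {"delta_rot": [0, 0, 0], "travel": [0, 0, 0.7], "claw": 0.8}, {"delta_rot": [0, 0, 0], "travel": [0, 0, 0], "claw": 0.3}, {"delta_rot": [0, 0, 0], "travel": [0, 0, 0], "claw": 0.1}]'

```text
t: 9.6
eef_pos: [464.2, -183.4, 57.5]
tcp_rot: [0.0, 0.79, 0.613, 0.0]
force: [0.8, -0.2, 0.7]
width: 60.0
gripper_force: 0.0
```

Call:
step_arm --rows '[{"delta_rot": [0, 0, 0], "travel": [0, 0, 0], "claw": 0}, {"delta_rot": [0, 0, 0], "travel": [0, 0, 0], "claw": 0}, {"delta_rot": [0, 0, 0], "travel": [0, 0, 0], "claw": 0}, {"delta_rot": [0, 0, 0], "travel": [0, 0, 0], "claw": 0}]'

```text
t: 10.0
eef_pos: [463.8, -183.5, 56.9]
tcp_rot: [0.0, 0.79, 0.613, 0.0]
force: [0.7, -0.4, 0.1]
width: 28.1
gripper_force: 0.0
```

Run:
```python
from h import *
s=sense();print(s["t"],s["eef_pos"],s["force"],s["width"],s["gripper_force"])
p=np.array([[C,S,0],[-S,C,0],[0,0,1]])@(np.array(s["eef_pos"])-ORI);print(p)
# grasp point relative arc in tool axes (tool y = +x_r, tool z = -z), constant orientation
off=np.array([p[0]+98.5,p[2]-71.9]);print("off",off)
r=rot(s)
prev=np.array([-100*np.cos(.17),55+100*np.sin(.17)])
M=np.array([[C,-S,0],[S,C,0],[0,0,1]])
n=20;a=0
for i in range(n):
    a=(i+1)*1.40/n;b=a+.17
    q=np.array([-100*np.cos(b),55+100*np.sin(b)]);d=q-prev;prev=q
    print(i+1,(r.inv().apply(M@[d[0],0,d[1]])/30).round(2).tolist())
```

```text
10.0 [ 463.84796416 -183.47319914   56.91762676] [ 0.69965629 -0.44505642  0.08063408] 28.074225923456385 0.0
[ -96.84094218 -115.73633461   56.91762676]
off [  1.65905782 -14.98237324]
1 [0.0, 0.05, -0.23]
2 [0.0, 0.06, -0.22]
3 [0.0, 0.08, -0.22]
4 [0.0, 0.09, -0.21]
5 [0.0, 0.11, -0.21]
6 [0.0, 0.12, -0.2]
7 [0.0, 0.14, -0.19]
8 [0.0, 0.15, -0.18]
9 [0.0, 0.16, -0.17]
10 [0.0, 0.17, -0.16]
11 [0.0, 0.18, -0.14]
12 [0.0, 0.19, -0.13]
13 [0.0, 0.2, -0.12]
14 [0.0, 0.21, -0.1]
15 [0.0, 0.22, -0.09]
16 [0.0, 0.22, -0.07]
17 [0.0, 0.23, -0.06]
18 [0.0, 0.23, -0.04]
19 [0.0, 0.23, -0.02]
20 [0.0, 0.23, -0.01]
```

Call:
step_arm --rows '[{"delta_rot": [0, 0, 0], "travel": [0, 0, 0.13], "claw": 0}, {"delta_rot": [0, 0, 0], "travel": [0, 0, 0], "claw": 0}, {"delta_rot": [0, 0, 0], "travel": [0, 0, 0], "claw": 0}, {"delta_rot": [0, 0, 0], "travel": [0, 0, 0], "claw": 0}]' --grip_force 20

```text
t: 10.4
eef_pos: [462.6, -183.1, 52.1]
tcp_rot: [-0.001, 0.79, 0.613, -0.001]
force: [-6.3, -0.9, 2.7]
width: 15.7
gripper_force: 20.0
```

Call:
step_arm --rows '[{"delta_rot": [0, 0, 0], "travel": [0, 0.05, -0.23], "claw": 0}, {"delta_rot": [0, 0, 0], "travel": [0, 0.06, -0.22], "claw": 0}, {"delta_rot": [0, 0, 0], "travel": [0, 0, 0], "claw": 0}]'

```text
t: 10.7
eef_pos: [465.7, -183.9, 66.3]
tcp_rot: [-0.001, 0.79, 0.613, -0.001]
force: [-7.3, -2.4, -2.5]
width: 15.7
gripper_force: 20.0
```

Run:
```python
from h import *
s=sense();print(s["t"],s["force"],s["width"],s["gripper_force"])
print(np.array([[C,S,0],[-S,C,0],[0,0,1]])@(np.array(s["eef_pos"])-ORI))
im=capture("wrist");cv2.imwrite("pics/w5.png",im[:,:,::-1])
for t,P in(("lid_bar",W([-98,0,125])),):
  for c in("scene","side"):
    capture(c)
    r=spot_point(c,t);print(c,t,[(np.round(x["centre"]).tolist(),round(x["p"],2)) for x in r[:2]],np.round(proj(c,P)))
```

```text
10.7 [-7.31865423 -2.39166264 -2.53068614] 15.665287306387333 19.979403913021088
[ -94.92705252 -115.71620815   66.32565642]
scene lid_bar [([329.0, 262.0], 0.65)] [329. 257.]
side lid_bar [([303.0, 208.0], 0.86)] [304. 208.]
```

View pics/w5.png

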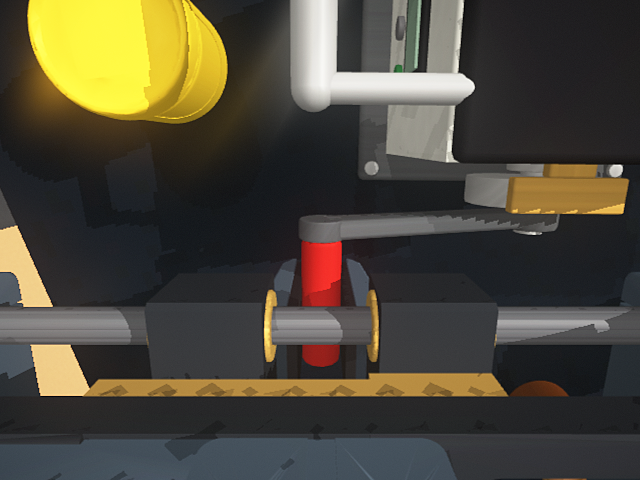

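The handle is firmly gripped at (322,300) and the lid is shut, so I'll swing the lever up.

Call:
step_arm --rows '[{"delta_rot": [0, 0, 0], "travel": [0, 0.06, -0.22], "claw": 0}, {"delta_rot": [0, 0, 0], "travel": [0, 0.09, -0.21], "claw": 0}, {"delta_rot": [0, 0, 0], "travel": [0, 0.11, -0.21], "claw": 0}, {"delta_rot": [0, 0, 0], "travel": [0, 0.12, -0.2], "claw": 0}, {"delta_rot": [0, 0, 0], "travel": [0, 0.14, -0.19], "claw": 0}]'

```text
t: 11.45
eef_pos: [479.4, -187.5, 96.9]
tcp_rot: [-0.002, 0.79, 0.613, -0.002]
force: [-20.6, -4.0, 5.4]
width: 15.6
gripper_force: 20.0
```

Call:
step_arm --rows '[{"delta_rot": [0, 0, 0], "travel": [0, 0.15, -0.18], "claw": 0}, {"delta_rot": [0, 0, 0], "travel": [0, 0.16, -0.17], "claw": 0}, {"delta_rot": [0, 0, 0], "travel": [0, 0.17, -0.16], "claw": 0}, {"delta_rot": [0, 0, 0], "travel": [0, 0.18, -0.14], "claw": 0}]'

```text
t: 11.85
eef_pos: [497.0, -192.1, 116.6]
tcp_rot: [-0.004, 0.79, 0.613, -0.003]
force: [-30.9, 1.9, 25.5]
width: 15.5
gripper_force: 20.0
```

```bash
cat > m.py <<'E'
from h import *
s=sense();print(s["t"],s["width"],s["gripper_force"],"F reader",(np.array([[C,S,0],[-S,C,0],[0,0,1]])@s["force"]).round(1))
p=np.array([[C,S,0],[-S,C,0],[0,0,1]])@(np.array(s["eef_pos"])-ORI);p[2]+=19;print(p)
print("lever",np.arctan2(p[2]-55,-p[0])-.17,"rad",np.hypot(p[0],p[2]-55))
E
python3 m.py
```

```text
11.85 15.514401928637536 20.01868911087513 F reader [-30.4  -5.7  25.5]
[ -62.54043942 -115.97694568  135.63084249]
lever 0.7410870592656986 rad 102.04234083747663
```

Call:
step_arm --rows '[{"delta_rot": [0, 0, 0], "travel": [0, -0.05, -0.07], "claw": 0}, {"delta_rot": [0, 0, 0], "travel": [0, 0.19, -0.14], "claw": 0}, {"delta_rot": [0, 0, 0], "travel": [0, 0.2, -0.13], "claw": 0}, {"delta_rot": [0, 0, 0], "travel": [0, 0, 0], "claw": 0}]'

```text
t: 12.25
eef_pos: [510.9, -195.5, 127.7]
tcp_rot: [-0.001, 0.79, 0.613, -0.001]
force: [-13.6, -0.1, 11.2]
width: 15.7
gripper_force: 20.0
```

```bash
python3 m.py
```

```text
12.25 15.743622321997607 19.992661625146866 F reader [-13.2  -3.4  11.2]
[ -48.31042395 -115.89141356  146.74756318]
lever 0.916128656121849 rad 103.68950000424353
```

Call:
step_arm --rows '[{"delta_rot": [0, 0, 0], "travel": [0, 0.21, -0.15], "claw": 0}, {"delta_rot": [0, 0, 0], "travel": [0, 0.23, -0.1], "claw": 0}, {"delta_rot": [0, 0, 0], "travel": [0, 0.23, -0.08], "claw": 0}, {"delta_rot": [0, 0, 0], "travel": [0, 0.24, -0.06], "claw": 0}, {"delta_rot": [0, 0, 0], "travel": [0, 0, 0], "claw": 0}]'

```text
t: 12.75
eef_pos: [538.0, -202.5, 139.5]
tcp_rot: [-0.0, 0.79, 0.613, -0.0]
force: [-9.2, -0.3, 8.5]
width: 15.6
gripper_force: 20.0
```

```bash
python3 m.py
```

```text
12.75 15.553195144159417 19.99037593603134 F reader [-8.9 -2.6  8.5]
[ -20.25366392 -115.98723934  158.48224748]
lever 1.207518415992148 rad 105.44565636634627
```

Call:
step_arm --rows '[{"delta_rot": [0, 0, 0], "travel": [0, 0.24, -0.06], "claw": 0}, {"delta_rot": [0, 0, 0], "travel": [0, 0.24, -0.03], "claw": 0}, {"delta_rot": [0, 0, 0], "travel": [0, 0.24, -0.01], "claw": 0}, {"delta_rot": [0, 0, 0], "travel": [0, 0, 0], "claw": 0}, {"delta_rot": [0, 0, 0], "travel": [0, 0, 0], "claw": 0}]'

```text
t: 13.25
eef_pos: [558.8, -207.8, 142.4]
tcp_rot: [0.0, 0.79, 0.613, -0.0]
force: [-6.2, -0.8, 6.2]
width: 15.5
gripper_force: 20.0
```

```bash
python3 m.py
python3 - <<'E'
from h import *
for c in("scene","side","wrist"):
    i=capture(c);cv2.imwrite(f"pics/{c}9.png",i[:,:,::-1])
    for t,P in(("lid_bar",W([-98,0,125])),("lever_grip",W([0,-114,155])),("lever_shaft",W([0,-114,55])),("sample_mid",W([0,0,66])),("small_mid",[578.3,-318.6,42.1])):
        r=spot_point(c,t);print(c,t,[(np.round(x["centre"]).tolist(),round(x["p"],2)) for x in r[:2]],np.round(proj(c,P)))
E
```

```text
13.25 15.46315364559299 19.987216293811798 F reader [-5.8 -2.3  6.2]
[   1.18664151 -116.08463143  161.3897036 ]
lever 1.4119495893867458 rad 106.39632112680071
scene lid_bar [([329.0, 262.0], 0.71)] [329. 257.]
scene lever_grip [([434.0, 252.0], 0.66)] [431. 254.]
scene lever_shaft [([420.0, 294.0], 0.81)] [420. 293.]
scene sample_mid [([254.0, 282.0], 0.87), ([485.0, 276.0], 0.65)] [370. 249.]
scene small_mid [([491.0, 322.0], 0.82)] [489. 321.]
side lid_bar [([304.0, 210.0], 0.92)] [304. 208.]
side lever_grip [] [230. 220.]
side lever_shaft [([238.0, 267.0], 0.92)] [236. 262.]
side sample_mid [([361.0, 225.0], 0.89), ([190.0, 315.0], 0.78)] [295. 264.]
side small_mid [([371.0, 320.0], 0.36)] [175. 278.]
wrist lid_bar [([93.0, 20.0], 0.9)] [85. 28.]
wrist lever_grip [([319.0, 301.0], 0.61)] [317. 305.]
wrist lever_shaft [([465.0, 28.0], 0.3)] [318. 246.]
wrist sample_mid [([48.0, 78.0], 0.63)] [317.  56.]
wrist small_mid [] [381. 375.]
```

View pics/scene9.png

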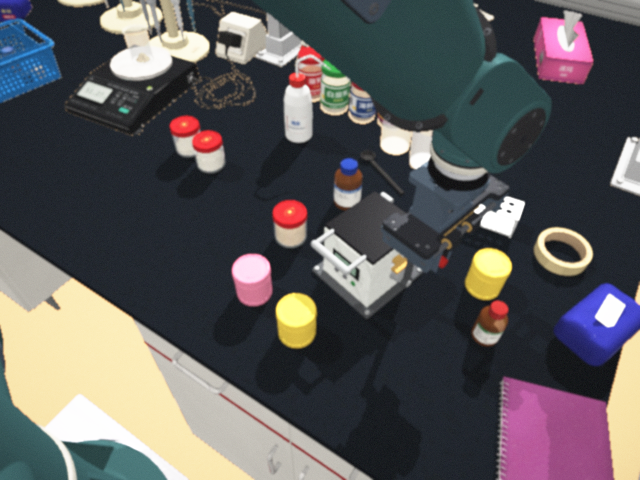

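View pics/wrist9.png

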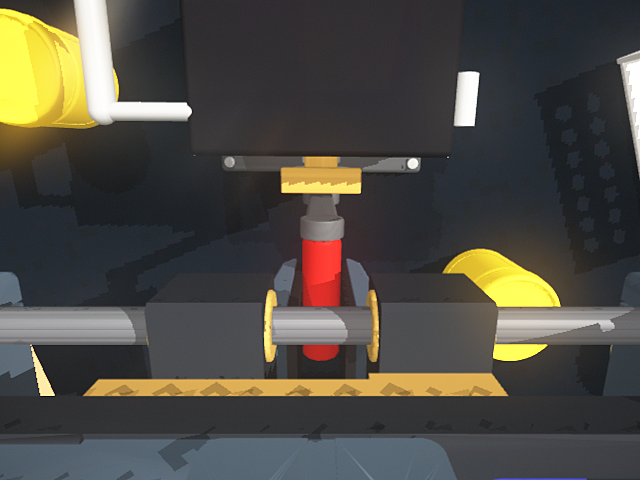

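Seen from above, the lever's arm is in line with its shaft (columns 320–322), so it stands upright. In the scene view the lid is shut and the bottles are where they were. I'm handing it in.

```bash
python3 -c "
from workcell import *
print(sign_off())"
```

```text
the job is handed in; nothing more can be done
None
```

I shut the lid gently with the lever down, then swung the cam lever to about 1.40 rad, straight up, and handed the job in with the gripper still holding it. The hand-in gave no verdict, and the cameras couldn't see the sample jar under the shut lid, so its lift is unconfirmed.

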